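# Hang the dip carrier on the free hook deep in the low drying cabinet

## Robot

A 7-joint arm with a two-finger parallel gripper is mounted at the origin on the work surface. World frame = base frame: x ahead of the robot, y to its left, z up, the work surface at z = 0. Lengths are in m, angles in rad, forces in N, time in s.
With the tool pointing down it reaches from about 0.4 to 0.9 m from the base axis. Payload 5.5 kg.
Tool frame: the origin (TCP) lies midway between the tips of the shut fingers; the grasp point (between the pads) lies 19 mm behind it (manip.grip_depth is the distance from the TCP to the grasp point, in m); z points along the fingers, y is the line along which they close (so a half turn about z gives the same grasp; the last joint's range is limited). The gripper opens to 92 mm and grips with 3 to 60 N. Pads are 19 mm wide; open, the fingers measure 130 mm over their backs; the gripper's body (75 mm by 190 mm) begins 47 mm behind the grasp point.
Start: joints at [-1.083, 0.501, -0.427, 1.55, 0.221, 1.138, -0.21], TCP at [0.145, 0.634, 0.227] pointing down, gripper open.
Joint ranges: [-2.88, 2.88], [-0.31, 2.03], [-1.54, 1.56], [0.2, 2.42], [-1.41, 4.55], [0.19, 2.02], [-2.57, 2.57]. Speed limits (rad/s): [2.57, 2.57, 3.14, 3.14, 3.14, 3.14, 3.14].

## Interface

Orientations are given as a unit quaternion [x, y, z, w].
In Python, from bench import manip, effector, viewer gives the robot as it stands. Calls block until the motion is done:
- manip.move_pose(position, orientation): joint-space move of the TCP to a pose.
- manip.servo_line(position, ori=None, vel=0.15): straight line of the TCP; ori=None keeps the orientation; vel is the mean speed in m/s.
- manip.movej(angles): joint-space move.
- effector.open_jaws() and effector.close(f_grip=None): open the fingers fully, or close them until they stop; f_grip is the grip in N (None keeps the last).
- manip.sleep(seconds).
- manip.solve_ik(position, orientation): joint angles nearest the present ones, or None.
- viewer.get_image(name): name is "scene" or "top"; returns the picture (480x640x3 uint8, red, green, blue); there is no depth.
- viewer.get_calibration(name): a dict with "vfov" (degrees; the focal length in pixels is half the picture's height over the tangent of half this angle, whatever the lens; pixels are square), "cx", "cy" (the principal point, pixels), "eye" and "attitude" of the camera in the world. Camera axes: x right, y down, z forward; pixel columns grow to the right and rows downward; lengths in m; the calibration is good to about 2 mm. A picture is of the moment at which its call begins. get_calibration takes no time and is no camera call.
A pose or a line that the arm cannot do raises manip.PlanningError and nothing moves.
- manip.hand_in(): hands the job in; it is judged then, once.
Readings, each from a call of its own:
- manip.current_clock(): time.
- manip.current_q(): joint angles.
- manip.current_joint_velocities(): joint speeds.
- manip.current_tau(): joint torques, N m.
- manip.current_tool_pos(): TCP position.
- manip.current_tcp_rot(): TCP orientation.
- manip.current_force(): force on the tool from outside, world axes, zero at the start.
- manip.current_wrist_torque(): the same for the moment, N m.
- manip.current_finger_gap(): finger opening in m.
- manip.current_gripper_force(): force on a finger pad.
Only numpy, scipy, OpenCV 4.12 (cv2) and the standard library are available. Lean on these libraries where they do the work, as an engineer would, in place of code of your own. Each camera call takes 0.05 s, during which the arm holds its last target. There are 200 camera calls.

## Task

Pick up the dip carrier that stands on the bench by its handle and hang it by its bail on the free hook at the back of the low drying cabinet, tipping the carrier so that it clears the cabinet's front rail and roof on the way in. Lower it gently by feel until it rests in the hook, swing it level there and make sure that the hook bears it before you let go; leave it hanging freely, level and still. Do not bump the cabinet or press hard on the hook, and leave the carrier that already hangs there and the other things on the bench alone.

Things in the scene. Friction and masses are not known exactly. Their poses are not given: they have to be found in the camera images.
- carrier: Dip carrier standing on the bench: open steel basket 64 x 56 x 22 mm (its x, y, z) with ceramic plates in it (tops 25 mm up), a long handle at one end and a fixed wire bail over the top. Origin: centre of the basket's underside; x axis points from handle to basket (far wall at x = +32 mm), z up. 140 to 230 g, balanced under the bail: it hangs level.
- bail (a point): Centre of the bail's top bar: 5 mm wire along the carrier's y, straight for 16 mm, at x = -13, z = 88 mm in the carrier's frame. From its ends the bail slopes down to the basket's sides (y = +-22, z = 50 mm, then y = +-26, z = 21 mm). The bail is fixed upright on the basket.
- grip (a point): Middle of the carrier's black handle grip: 80 mm long, 12 mm wide (y), 20 mm tall, centred at x = -178, y = 0, z = 28 mm in the carrier's frame. Between it and the basket runs a 7 mm rod at the same height (x = -138 to -32 mm).
- cabinet: Low drying cabinet, fixed: clear panels, metal frame, 200 mm deep (x), 260 wide (y), 238 high, open at its front (-x side), which faces the right of the bench (world -y, about). Origin: centre of its underside at bench height, x to its back. Inside: floor 22 mm up, roof underside at 229 mm, side walls at y = +-122 mm. At the back two upright hook strips, at y = +50 and -50 mm, with one hook each.
- opening (a point): Middle of the underside of the header panel (clear, metal lower rail) that closes the top of the cabinet's front: x = -94, z = 138 mm in the cabinet's frame; it is 10 mm thick (x = -99 to -89 mm) and reaches up to the roof. Below it the opening goes down to the floor (22 mm) between posts at y = +-118 mm. Axes as the cabinet's.
- strip_free: Upright strip, 22 mm wide, that holds the free hook. Origin: on its front face, middle line, bench height; axes as the cabinet's. The rigid hook is a 6 mm rod standing out to -x: shank axis 10 mm above the crook axis as far as 52 mm out, then a dip to the 12 mm long flat crook centred 80 mm out, then the upturned tip, 98 mm out, its top 25 mm above the crook axis.
- crook_middle (a point): Nominal point of the free hook's crook axis: 80 mm in front of the strip's face, 178 mm above the bench. The hook was clipped in by hand and its true height is NOT measured: the crook axis is anywhere from 170.5 to 185.5 mm up. A bail seated in the crook has its bar's centre 5.5 mm above the crook axis.
- strip_used: The other hook strip, whose hook (crook axis 178 mm up) already carries a carrier; origin and axes as strip_free.
- hung_carrier: A second dip carrier of the same make, hanging loose on the other hook with its handle sticking out of the opening; leave it alone. Same frame as carrier.
- petri_dish: Clear round dish of chips, 90 mm wide, 14 mm high, on the bench; origin under its centre.
- tweezers: Steel tweezers lying on the bench, 140 mm long (x), 9 mm high; origin under the middle.
- flux_jar: Amber screw-top jar, 48 mm wide, 58 mm high; origin under its centre.
- chip_box: Flat black chip box with a metal clip, 54 mm square, 18 mm high; origin under its centre.

How it is judged:
On the way, in this order (a step that is already met when the one before it is completed fails the run):
1. the carrier is lifted off the bench by its handle (height (world z) of carrier above 0.02 m and contact force between the fingers and carrier above 1 N), for 0.2 s.
2. the bail is in the free hook, the carrier is swung level and the hook bears on it while the handle is still held (x of bail in the frame of strip_free between -0.092 and -0.068 m and y of bail in the frame of strip_free between -0.008 and 0.008 m and z of bail in the frame of strip_free between 0.171 and 0.197 m and angle between carrier's own z axis and vertical below 0.17 rad and contact force between strip_free and carrier above 0.7 N and contact force between the fingers and carrier above 1 N), for 0.3 s.
At the end, for the whole second after the job is handed in: The carrier hangs by its bail in the crook of the free hook (bar within 12 mm of the crook's centre along the hook, 8 mm sideways), level within 10 degrees, handle out of the front within 17 degrees, at rest, touching nothing but the hook, released (x of bail in the frame of strip_free between -0.092 and -0.068 m and y of bail in the frame of strip_free between -0.008 and 0.008 m and z of bail in the frame of strip_free between 0.171 and 0.197 m and contact force between strip_free and carrier above 0.8 N and angle between carrier's own z axis and vertical below 0.17 rad and angle between the x axis of carrier and the x axis of strip_free, either way round below 0.3 rad and linear speed of carrier below 0.02 m/s and angular speed of carrier below 0.2 rad/s and contact force between cabinet and carrier below 0.3 N and contact force between the fingers and carrier below 0.05 N).
It fails at once if the carrier presses on the free hook or its strip with more than 8 N (contact force between strip_free and carrier above 8 N).
It fails at once if the carrier presses on the cabinet with more than 8 N (contact force between cabinet and carrier above 8 N).
It fails at once if the robot pushes the cabinet with more than 5 N (contact force between any of the arm, the fingers and cabinet above 5 N).
It fails at once if the carrier hanging on the other hook is moved more than 15 mm or tipped more than 12 degrees (distance of hung_carrier from where it was at the start of the episode above 0.015 m or angle between hung_carrier's own z axis and vertical above 0.21 rad).
It fails at once if another thing on the bench is moved more than 20 mm (distance of any of petri_dish, tweezers, flux_jar, chip_box from where it was at the start of the episode above 0.02 m).
It also fails if it takes over 67 s, if anything falls off the work surface, if the arm or the gripper's body presses on something with over 40 N, if the wrist force passes 120 N, or if a joint passes its speed limit or range.

## Working session

There is one attempt and no reset: what is moved stays moved. The work goes in short steps, each a Python script; the robot and the scene stay as the last script left them, time stands still between calls to the robot, and variables do not carry over. Pictures are saved under pics/ and viewed, at most 11 in all, crops included, and the job is handed in when it is done.

```bash
ls; mkdir -p pics; python3 - <<'E'
from bench import manip, effector, viewer
import cv2
for n in ("scene","top"):
    cv2.imwrite(f"pics/{n}0.png",viewer.get_image(n)[:,:,::-1]); print(n,viewer.get_calibration(n))
print(manip.current_tool_pos(),manip.current_tcp_rot(),manip.current_clock(),manip.grip_depth)
E
```

```text
pics
scene {'vfov': 55.26828859050483, 'cx': 324.2565143543399, 'cy': 235.89776587982544, 'eye': array([ 0.50948019, -0.87385366,  0.74495613]), 'attitude': array([ 0.8924078 ,  0.00162621,  0.01051745, -0.45110426])}
top {'vfov': 51.13598657682341, 'cx': 323.4540529915766, 'cy': 245.94637919719634, 'eye': array([ 0.32372554, -0.01740946,  1.03450386]), 'attitude': array([ 0.71337266, -0.69387717,  0.07449445, -0.06391008])}
[0.1447922  0.63304297 0.22577729] [ 1.12160305e-01  9.93689752e-01 -8.49304164e-04 -1.43566997e-04] 0.1 0.0188
```

View pics/scene0.png

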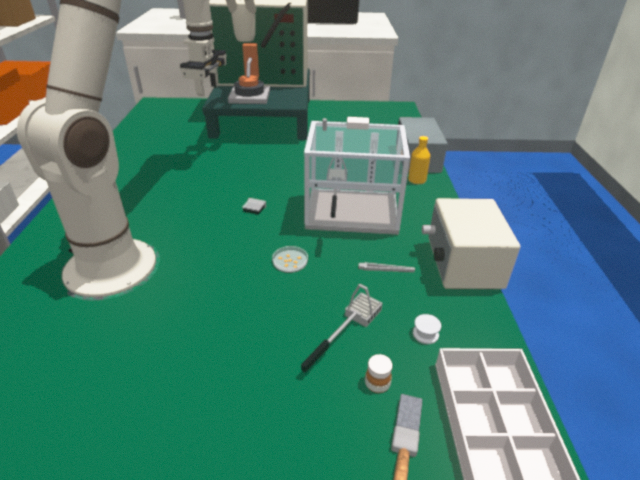

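View pics/top0.png

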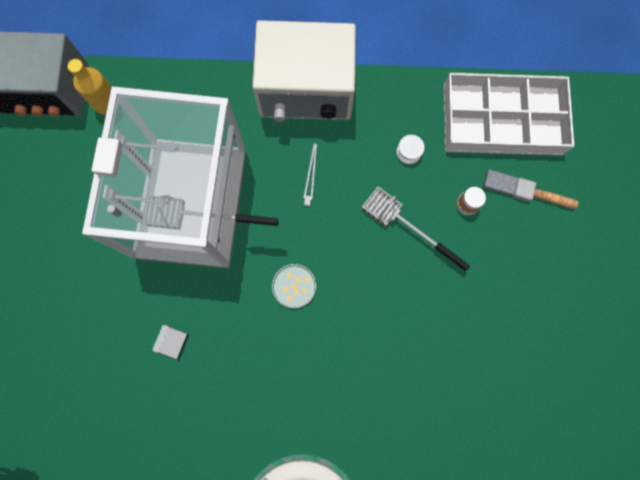

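The top view shows the carrier with its basket near (382,205) and its grip from (437,246) to (467,267). The cabinet spans about (90–240, 90–265), and the used hook is the lower one in this view. The free strip is near (120,140). I'll enlarge these for precise pixels.

```bash
cat > h.py <<'E'
import numpy as np, cv2
from scipy.spatial.transform import Rotation as R
from bench import manip, effector, viewer
class Cam:
    def __init__(s,n):
        c=viewer.get_calibration(n); s.f=240/np.tan(np.radians(c["vfov"]/2)); s.c=np.array([c["cx"],c["cy"]]); s.e=np.array(c["eye"]); s.R=R.from_quat(c["attitude"]).as_matrix()
    def proj(s,P):
        p=(np.atleast_2d(P)-s.e)@s.R; return p[:,:2]/p[:,2:]*s.f+s.c
    def plane(s,px,z):
        d=np.c_[(np.atleast_2d(px)-s.c)/s.f,np.ones(len(np.atleast_2d(px)))]@s.R.T
        return s.e+d*((z-s.e[2])/d[:,2])[:,None]
def crop(im,x0,y0,x1,y1,k,name):
    o=cv2.resize(im[y0:y1,x0:x1,::-1],None,fx=k,fy=k,interpolation=cv2.INTER_CUBIC)
    for x in range((x0+9)//10*10,x1,10): cv2.line(o,(int((x-x0+.5)*k),0),(int((x-x0+.5)*k),8 if x%50 else 20),(0,0,255),1)
    for y in range((y0+9)//10*10,y1,10): cv2.line(o,(0,int((y-y0+.5)*k)),(8 if y%50 else 20,int((y-y0+.5)*k)),(0,0,255),1)
    if name: cv2.imwrite(name,o)
    return o
E
python3 - <<'E'
from h import *
t=cv2.imread("pics/top0.png")[:,:,::-1]; s=cv2.imread("pics/scene0.png")[:,:,::-1]
crop(t,80,85,255,275,3.1,"pics/a.png")
a=crop(t,355,180,475,275,5,None); 
cv2.imwrite("pics/b.png",a)
crop(s,295,110,415,240,4.6,"pics/c.png")
T=Cam("top");S=Cam("scene")
print("fwd",T.R[:,2],S.R[:,2])
print(T.plane([[382,205],[452,257],[294,287],[235,265]],0.02)); print(S.plane([[290,260],[401,229],[307,228]],0.0))
E
```

```text
fwd [ 0.1949761  -0.01219658 -0.98073216] [ 0.01730452  0.80517213 -0.59278866]
[[ 0.61669521 -0.15069233  0.02      ]
 [ 0.50999318 -0.29569378  0.02      ]
 [ 0.43884453  0.02745944  0.02      ]
 [ 0.48047846  0.14936703  0.02      ]]
[[0.44306737 0.03241268 0.        ]
 [0.74755671 0.17526889 0.        ]
 [0.48307805 0.17433459 0.        ]]
```

View pics/a.png

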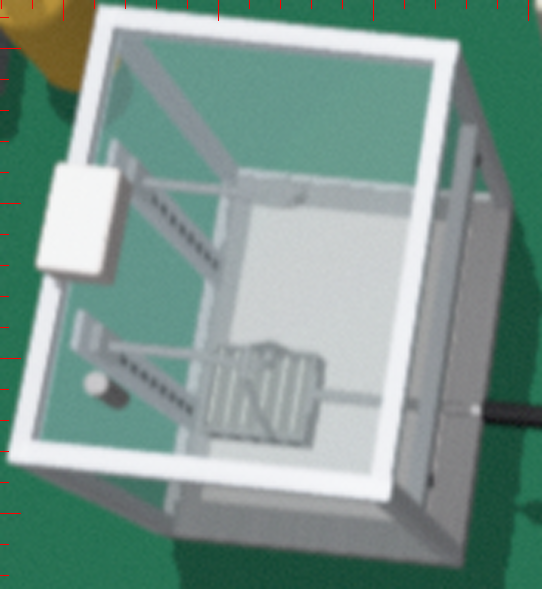

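View pics/b.png

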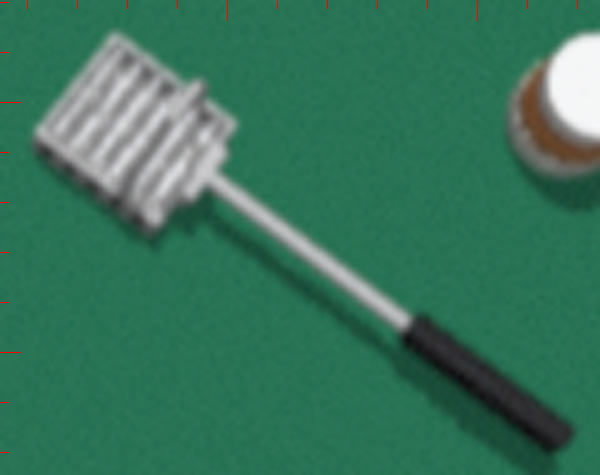

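View pics/c.png

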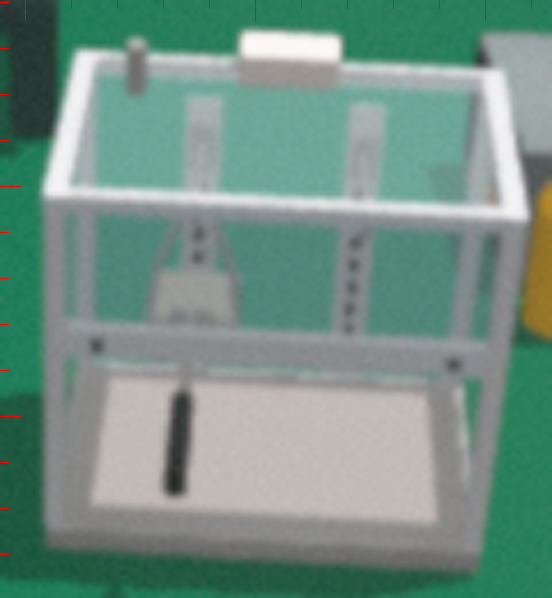

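```bash
cat > fit.py <<'E'
from h import *
from scipy.optimize import least_squares
T=Cam("top");S=Cam("scene")
def un(p,k,x0,y0): return (np.array(p,float)+.5)/k-.5+[x0,y0]
def fit(obs,x0):
    def w(p,L): return R.from_euler("z",p[2]).apply(L)+[p[0],p[1],0]
    def res(p): return np.concatenate([(c.proj(w(p,np.array(L,float)/1000))-px).ravel() for c,L,px in obs])
    r=least_squares(res,x0,loss="soft_l1"); print(np.round(r.x,4),"\n",np.round(r.fun.reshape(-1,2),1).tolist()); return r.x
if __name__=="__main__":
    cab=fit([(T,[[100,-130,238],[-100,-130,238],[-100,130,238],[100,130,238],[-100,130,0]],un([[100,5],[460,42],[390,500],[8,462],[462,567]],3.1,80,85)),
     (S,[[-100,130,238],[-100,-130,238],[100,-130,238],[100,130,238],[-100,130,0],[-100,-130,0]],un([[45,197],[528,220],[502,70],[77,50],[45,548],[478,572]],4.6,295,110))],[.61,.27,1.57])
    car=fit([(T,[[-218,0,38],[-138,0,38],[32,28,22],[32,-28,22],[-32,-28,22],[-32,0,28]],un([[562,441],[410,326],[38,133],[115,33],[237,125],[211,178]],5,355,180))],[.6,-.15,.93])
    C=R.from_euler("z",cab[2])
    for z in (170,178,186):
        L=C.apply(np.array([[87-98,-50,z+22],[87,-50,z+10],[87-52,-50,z+10]])/1000)+[cab[0],cab[1],0]
        print(z,((T.proj(L)+.5-[80,85])*3.1-.5).round(0).tolist())
    print("strip px", [((c.proj(C.apply(np.array([[x,-50,229] for x in (80,87,94)])/1000)+[cab[0],cab[1],0])+.5-o)*k).round().tolist() for c,o,k in((T,[80,85],3.1),(S,[295,110],4.6))])
E
python3 fit.py
```

```text
[0.6135 0.2531 1.4953] 
 [[-0.3, -0.2], [-0.5, -0.2], [-0.2, 0.1], [-0.3, -0.4], [1.0, 0.7], [-0.4, -0.2], [0.2, -0.0], [0.1, 0.3], [0.0, 0.3], [0.1, 1.5], [-0.2, 1.7]]
[ 0.6151 -0.1502  0.9208] 
 [[1.6, 1.1], [0.1, -0.3], [-0.5, 0.0], [0.3, 0.1], [0.1, 0.1], [-2.3, -1.2]]
170 [[298.0, 193.0], [136.0, 184.0], [225.0, 193.0]]
178 [[294.0, 187.0], [130.0, 178.0], [220.0, 187.0]]
186 [[290.0, 182.0], [125.0, 172.0], [216.0, 182.0]]
strip px [[[115.0, 150.0], [103.0, 149.0], [90.0, 148.0]], [[371.0, 93.0], [370.0, 88.0], [370.0, 83.0]]]
```

```bash
python3 - <<'E'
from fit import *
cab=np.array([.6135,.2531,1.4953])
C=R.from_euler("z",cab[2])
def w(p,L):
    return C.apply(R.from_euler("z",p[2]).apply(np.array(L)/1000)+[p[0]-.08+.013,p[1],.0955])+[cab[0],cab[1],0]
obs=[(T,[[-138,0,34],[-32,-28,22],[-32,28,22],[32,28,22]],un([[484,411],[325,360],[312,445],[203,438]],3.1,80,85)),
     (S,[[-138,0,34],[-218,0,30]],un([[181,393],[175,494]],4.6,295,110))]
r=least_squares(lambda p:np.concatenate([(c.proj(w(p,L))-px).ravel() for c,L,px in obs]),[.085,.05,0],loss="soft_l1")
print(r.x,r.fun.reshape(-1,2).round(1).tolist())
# hook render overlay
F=r.x[0]
for z in (172,178,184):
    L=C.apply(np.array([[F-.098,-.05,(z+22)/1000],[F-.052,-.05,(z+10)/1000],[F,-.05,(z+10)/1000]]))+[cab[0],cab[1],0]
    print(z,((T.proj(L)+.5-[80,85])*3.1-.5).round(0).tolist())
    for q in L: pass
print("start q",manip.current_q())
# candidate grasps: tool pointing down, fingers closing along carrier y
car=np.array([.6151,-.1502,.9208])
g=R.from_euler("z",car[2]).apply([-.178,0,.028])+[car[0],car[1],0]; print("grip",g)
E
```

```text
[0.0806002  0.05411547 0.02079502] [[1.3, 0.1], [-0.7, -0.8], [-0.6, 0.5], [0.4, -0.0], [-0.2, 1.5], [0.0, -1.9]]
172 [[308.0, 193.0], [235.0, 193.0], [145.0, 183.0]]
178 [[306.0, 188.0], [232.0, 188.0], [142.0, 179.0]]
184 [[303.0, 184.0], [228.0, 184.0], [138.0, 175.0]]
start q [-1.08279461  0.50177766 -0.42679476  1.55131866  0.22077435  1.13826333
 -0.21031304]
grip [ 0.50737734 -0.29190331  0.028     ]
```

The fits agree with the given sizes to about 1 px. The grip is at (0.507, -0.292), and the free strip's face is at about x_cab = 0.082. I'll check reachability for the whole plan, with a small yaw so the gripper stays off the hung carrier's handle.

```bash
cat >> h.py <<'E'
CAB=np.array([.6135,.2531,1.4953]); F=.082; YC=-.05
CAR=np.array([.6151,-.1502,.9208])
BAIL=np.array([-.013,0,.088]); GR=np.array([-.185,0,.030])   # grasp point in carrier frame
CORR=np.zeros(3)  # residual correction of bail (cab frame)
FLIP=0
PITCH=0. # sag of carrier in the grip, nose-up +, rad
def cab2w(p): return R.from_euler("z",CAB[2]).apply(p)+[CAB[0],CAB[1],0]
def tcp_for(bail_w,th,yaw):
    """TCP pose placing the bail at world point with nose-up tilt th (rad), world yaw."""
    Rc=R.from_euler("z",yaw)*R.from_euler("y",-th)          # carrier
    Rt=Rc*R.from_euler("y",PITCH)*R.from_euler("x",np.pi)*R.from_euler("z",FLIP*np.pi)
    p=bail_w+Rc.apply(GR-BAIL)+Rt.apply([0,0,manip.grip_depth])
    return p,Rt.as_quat()
def cabpose(x,y,z,deg,yawdeg=8): return tcp_for(cab2w(np.array([x,y,z])+CORR),np.radians(deg),CAB[2]+np.radians(yawdeg))
def path(a,b,n,vel):
    for i in range(1,n+1):
        s=np.array(a)+(np.array(b)-np.array(a))*i/n; p,q=cabpose(*s); manip.servo_line(p,q,vel=vel)
E
python3 - <<'E'
import h; from h import *
car0=np.array([CAR[0],CAR[1],0]); Rz=R.from_euler("z",CAR[2])
B0=car0+Rz.apply(BAIL)
for fl in (0,1):
    h.FLIP=fl
    W=[tcp_for(B0+[0,0,.10],0,CAR[2]),tcp_for(B0,0,CAR[2])]
    X=F-.08
    W+=[cabpose(*a) for a in [(-.20,YC,.19,0),(-.20,YC,.127,0),(-.036,YC,.127,0),(-.036,YC,.215,25),(X,YC,.215,18),(X,YC,.184,18),(X,YC,.184,0)]]
    for p,q in W:
        k=manip.solve_ik(p,q); print(fl,p.round(3),None if k is None else np.round(k,2))
for p in ([.145,.634,.42],[.45,.1,.42]): print(manip.solve_ik(p,manip.current_tcp_rot()))
E
```

```text
0 [ 0.503 -0.297  0.111] [-0.15  0.65  0.87  1.85 -0.62  0.94  0.35]
0 [ 0.503 -0.297  0.011] [-0.11  0.82  0.81  1.88 -0.82  0.81  0.5 ]
0 [ 0.659 -0.122  0.113] [-0.03  0.63  0.25  1.6  -0.18  0.93  0.35]
0 [ 0.659 -0.122  0.05 ] [-0.01  0.71  0.21  1.63 -0.19  0.83  0.35]
0 [0.672 0.042 0.05 ] [-0.19  0.7   0.13  1.62 -0.11  0.83  0.05]
0 [0.669 0.09  0.073] [ 0.06  0.73 -0.01  1.59 -0.54  0.95  0.46]
0 [0.672 0.112 0.089] [-0.07  0.68  0.05  1.59 -0.43  0.93  0.3 ]
0 [0.672 0.112 0.058] [-0.06  0.72  0.03  1.6  -0.44  0.88  0.32]
0 [0.675 0.08  0.107] [-0.23  0.64  0.11  1.58 -0.08  0.93 -0.03]
1 [ 0.503 -0.297  0.111] [-0.37  1.    1.35  1.85 -1.06  1.24 -2.46]
1 [ 0.503 -0.297  0.011] [-0.35  1.25  1.35  1.89 -1.33  1.27 -2.33]
1 [ 0.659 -0.122  0.113] [-0.61  1.11  1.35  1.62 -1.11  1.35 -2.17]
1 [ 0.659 -0.122  0.05 ] [-0.6   1.23  1.35  1.65 -1.24  1.33 -2.11]
1 [0.672 0.042 0.05 ] [-0.85  1.24  1.35  1.64 -1.24  1.34 -2.36]
1 [0.669 0.09  0.073] [-0.62  1.08  1.13  1.62 -1.34  1.49 -2.23]
1 [0.672 0.112 0.089] [-0.71  1.02  1.13  1.61 -1.23  1.39 -2.35]
1 [0.672 0.112 0.058] [-0.71  1.08  1.13  1.62 -1.29  1.38 -2.32]
1 [0.675 0.08  0.107] [-0.89  1.13  1.35  1.6  -1.13  1.36 -2.47]
[-1.07983422  0.39900194 -0.45369485  1.26624713  0.17101013  1.51562847
 -0.16593058]
[-2.68395201e-01 -9.99580017e-03 -9.61545265e-03  1.72670727e+00
  1.37989253e-03  1.42579282e+00  1.06779249e+00]
```

```bash
python3 - <<'E'
from h import *
q0=manip.current_tcp_rot()
B0=np.array([CAR[0],CAR[1],0])+R.from_euler("z",CAR[2]).apply(BAIL)
manip.servo_line([.145,.634,.40],vel=.3)
manip.move_pose([.45,.1,.42],q0)
p,q=tcp_for(B0+[0,0,.12],0,CAR[2]); manip.move_pose(p,q)
p,q=tcp_for(B0,0,CAR[2]); manip.servo_line(p,q,vel=.12)
manip.sleep(.3); print("force before",manip.current_force())
effector.close(f_grip=50); manip.sleep(.2)
print("gap",manip.current_finger_gap(),manip.current_gripper_force(),manip.current_clock())
if manip.current_finger_gap()>.006:
    p[2]+=.05; manip.servo_line(p,q,vel=.08); manip.sleep(.4); print(manip.current_force(),manip.current_wrist_torque(),manip.current_clock())
    print(np.abs(manip.current_tool_pos()-p))
    t=viewer.get_image("top"); s=viewer.get_image("scene")
    a=crop(t,350,170,480,280,5,None); b=crop(s,290,265,400,375,5,None)
    cv2.imwrite("pics/d.png",a[:550]); cv2.imwrite("pics/e.png",b); cv2.imwrite("pics/t1.png",t[:,:,::-1]);cv2.imwrite("pics/s1.png",s[:,:,::-1])
E
```

```text
force before [ 0.21620844  0.56805433 -0.14994988]
gap 0.011594374073607316 49.99986290931702 7.6917
[-0.47746076 -0.8300072  -1.39618874] [-0.30454811  0.27373457  0.03299054] 8.8667
[2.16670516e-04 3.69512103e-05 3.08691782e-04]
```

View pics/e.png

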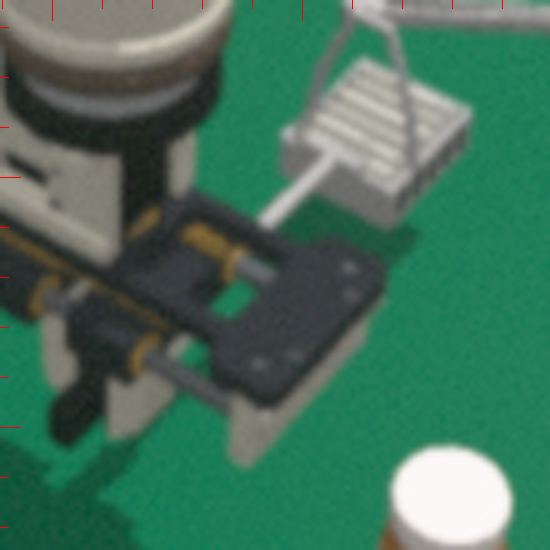

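View pics/d.png

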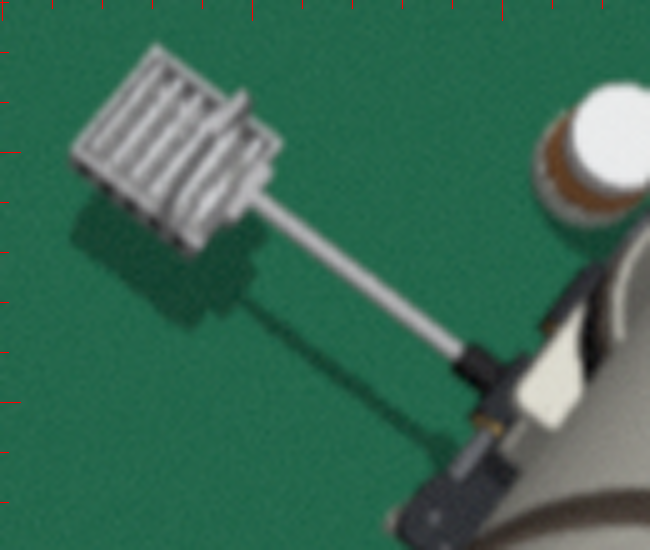

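```bash
python3 - <<'E'
from fit import *
pt=un([[157,45],[73,150],[283,143],[463,357],[258,200]],5,350,170); Lt=[[32,-28,22],[32,28,22],[-32,-28,22],[-138,0,34],[-32,0,30]]
ps=un([[283,137],[390,190],[470,110],[365,60],[368,8],[333,158]],5,290,265); Ls=[[-32,28,22],[-32,-28,22],[32,-28,22],[32,28,22],[-13,0,88],[-32,0,29]]
def w(p,L): return (R.from_euler("z",p[3])*R.from_euler("y",-p[4])).apply(np.array(L)/1000.)+p[:3]
f=lambda p:np.concatenate([(T.proj(w(p,Lt))-pt).ravel(),(S.proj(w(p,Ls))-ps).ravel()])
r=least_squares(f,[.615,-.15,.05,.92,0],loss="soft_l1",f_scale=.5); print(r.x.round(4),r.fun.reshape(-1,2).round(1).tolist())
tp=manip.current_tool_pos(); Rt=R.from_quat(manip.current_tcp_rot())
print("grasp in carrier", ((R.from_euler("z",r.x[3])*R.from_euler("y",-r.x[4])).inv().apply(tp-Rt.apply([0,0,.0188])-r.x[:3])).round(4))
print("tool yaw",(Rt*R.from_euler("x",np.pi)).as_euler("zyx"))
E
```

```text
[ 0.6146 -0.1505  0.0498  0.9135  0.0087] [[0.4, 0.2], [-0.0, -0.1], [0.3, 0.2], [-0.1, -0.3], [-2.5, -1.9], [-0.8, -0.2], [-0.1, 0.8], [0.0, 0.1], [-0.6, -0.6], [0.1, 2.9], [0.3, -1.1]]
grasp in carrier [-0.1843 -0.0015  0.0317]
tool yaw [9.20821236e-01 3.17495712e-04 5.72032019e-05]
```

The carrier is held with no sag: the fit gives 0.5° pitch and a grasp offset under 2 mm. Next I'll carry it to the front of the opening and check the bail and the hook height there.

```bash
sed -i 's/^YC=.*//' h.py; python3 - <<'E'
from h import *
tp=manip.current_tool_pos(); manip.servo_line([tp[0],tp[1],.12],vel=.15)
p,q=cabpose(-.20,YC,.198,0); manip.move_pose(p,q)
p,q=cabpose(-.20,YC,.123,0); manip.servo_line(p,q,vel=.12); manip.sleep(.4)
print(manip.current_force(),manip.current_wrist_torque(),manip.current_clock(),manip.current_finger_gap())
t=viewer.get_image("top"); s=viewer.get_image("scene")
cv2.imwrite("pics/t2.png",t[:,:,::-1]);cv2.imwrite("pics/s2.png",s[:,:,::-1])
T=Cam("top");S=Cam("scene")
Rc=R.from_euler("z",CAB[2]+np.radians(8)); o=cab2w([-.20,YC,.123])-Rc.apply(BAIL)
L=o+Rc.apply(np.array([[-13,-8,88],[-13,8,88],[-32,28,22],[-32,-28,22],[32,-28,22],[32,28,22]])/1000)
hk=lambda z:cab2w(np.array([[F,YC,z+.01],[F-.052,YC,z+.01],[F-.074,YC,z],[F-.086,YC,z],[F-.095,YC,z+.022]]))
for nm,c,im,(x0,y0,x1,y1) in (("t",T,t,(85,110,245,230)),("s",S,s,(305,115,425,285))):
    k=5 if nm=="t" else 3.5
    o_=crop(im,x0,y0,x1,y1,k,None).copy(); ov=o_.copy()
    f=lambda P:((c.proj(P)+.5-[x0,y0])*k-.5).round().astype(int)
    for p in f(L): cv2.circle(ov,tuple(map(int,p)),3,(0,255,255),1)
    for z,col in ((.172,(255,0,0)),(.178,(0,0,255)),(.184,(255,0,255))): cv2.polylines(ov,[f(hk(z))],False,col,1)
    cv2.imwrite(f"pics/{nm}2o.png",ov if nm=="t" else np.hstack([o_,ov])[:600,:800])
E
```

```text
[-0.63743596 -0.28881688 -1.76345538] [-0.32706853  0.05731544  0.03020873] 11.6167 0.011788803898808601
```

View pics/t2o.png

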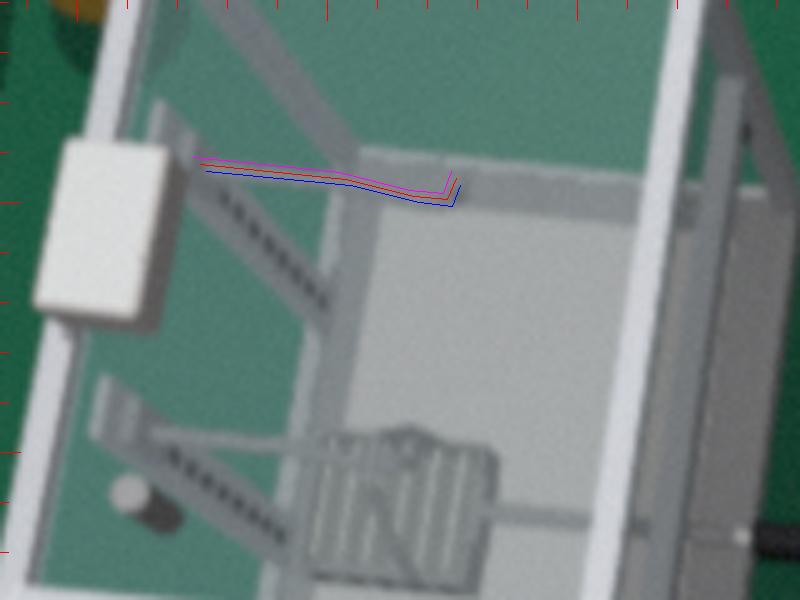

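View pics/s2o.png

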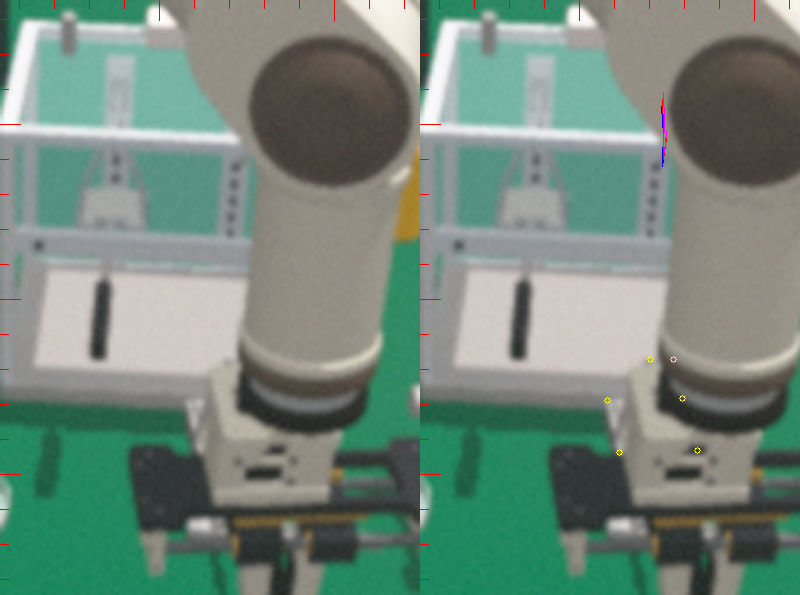

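The overlay agrees with the free hook (tip near (455,195)), with the crook between 172 and 178 mm. Entering level, then tipping and raising between header and hook tip, with a force check at each step.

```bash
cat >> h.py <<'E'
def guarded(a,b,n,vel,lim=1.5,ref=None):
    ref=manip.current_force() if ref is None else ref
    for i in range(1,n+1):
        s=np.array(a)+(np.array(b)-np.array(a))*i/n; p,q=cabpose(*s); manip.servo_line(p,q,vel=vel)
        d=manip.current_force()-ref
        if np.linalg.norm(d)>lim: print("STOP",i,n,s,d); raise SystemExit
    print("ok",b,d.round(2),round(manip.current_clock(),2))
E
python3 - <<'E'
from h import *
ref=manip.current_force()
guarded((-.20,YC,.123,0),(-.038,YC,.123,0),5,.09,2.5,ref)
guarded((-.038,YC,.123,0),(-.038,YC,.211,22),7,.06,2.5,ref)
manip.sleep(.2)
s=viewer.get_image("scene");t=viewer.get_image("top");cv2.imwrite("pics/t3.png",t[:,:,::-1]);cv2.imwrite("pics/s3.png",s[:,:,::-1])
crop(t,85,110,245,230,5,"pics/t3c.png")
print([manip.current_force().round(2) for _ in range(3)],manip.current_wrist_torque())
E
```

```text
ok (-0.038, -0.05, 0.123, 0) [-0.62 -2.35  0.21] 14.26
ok (-0.038, -0.05, 0.211, 22) [-0.59 -0.03  0.9 ] 16.16
[array([ 0.38,  0.28, -1.9 ]), array([ 0.38,  0.28, -1.9 ]), array([ 0.38,  0.28, -1.9 ])] [-0.89553999  0.03116596  0.00862765]
```

View pics/t3c.png

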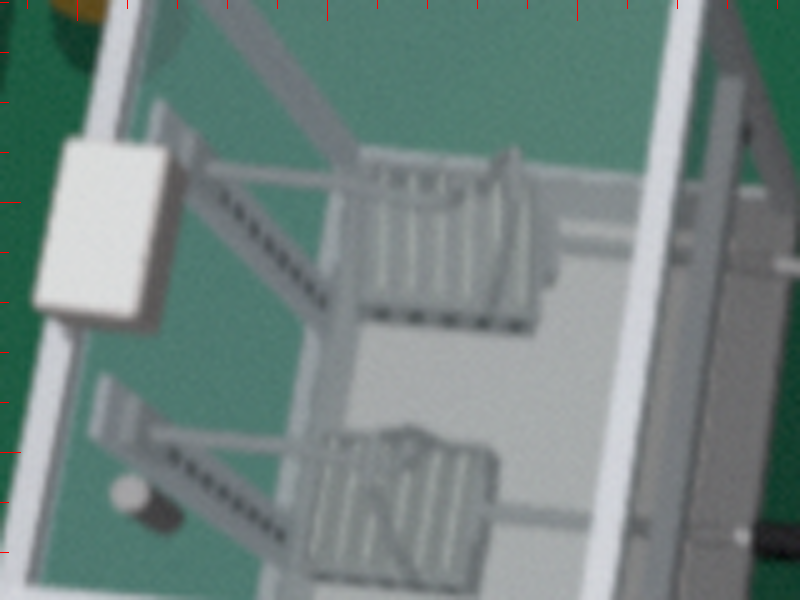

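```bash
python3 - <<'E'
from h import *
T=Cam("top"); f=lambda P:((T.proj(P)+.5-[85,110])*5-.5).round(0).tolist()
Rc=R.from_euler("z",CAB[2]+np.radians(8))*R.from_euler("y",-np.radians(22)); o=cab2w([-.038,YC,.211])-Rc.apply(BAIL)
print("bail ends -8,+8",f(o+Rc.apply(np.array([[-13,-8,88],[-13,8,88]])/1000)),"basket near y-,y+, far y+",f(o+Rc.apply(np.array([[-32,-28,22],[-32,28,22],[32,28,22],[32,28,0]])/1000)))
for z in (.172,.175,.178,.182): print(z,"shank root,52,crook,tip",f(cab2w(np.array([[F,YC,z+.01],[F-.052,YC,z+.01],[F-.08,YC,z],[F-.095,YC,z+.025]]))))
print("strip top edges",f(cab2w(np.array([[F,YC-.011,.229],[F,YC+.011,.229]]))))
E
```

```text
bail ends -8,+8 [[519.0, 151.0], [518.0, 195.0]] basket near y-,y+, far y+ [[546.0, 175.0], [544.0, 317.0], [363.0, 299.0], [358.0, 319.0]]
0.172 shank root,52,crook,tip [[206.0, 171.0], [350.0, 185.0], [435.0, 204.0], [458.0, 181.0]]
0.175 shank root,52,crook,tip [[203.0, 167.0], [347.0, 182.0], [433.0, 201.0], [456.0, 178.0]]
0.178 shank root,52,crook,tip [[200.0, 164.0], [345.0, 179.0], [431.0, 198.0], [453.0, 175.0]]
0.182 shank root,52,crook,tip [[196.0, 159.0], [341.0, 174.0], [428.0, 193.0], [450.0, 170.0]]
strip top edges [[161.0, 86.0], [149.0, 146.0]]
```

Bail end seen at (518,152) against (519,151) predicted. The hook pixels correspond to a crook height of about 174 mm, well aligned sideways. Moving over the crook, then lowering by feel.

```bash
python3 - <<'E'
from h import *
X=F-.08
guarded((-.038,YC,.211,22),(X,YC,.211,18),4,.05,2.5)
guarded((X,YC,.211,18),(X,YC,.194,18),2,.05,2.5)
manip.sleep(.4); ref=manip.current_force(); rt=manip.current_wrist_torque(); print("ref",ref,rt)
z=.194; hit=False
while z>.171 and not hit:
    z-=.001; p,q=cabpose(X,YC,z,18); manip.servo_line(p,q,vel=.01); manip.sleep(.15)
    d=manip.current_force()-ref; m=manip.current_wrist_torque()-rt
    print(round(z,4),d.round(2),m.round(3)); hit=d[2]>.6 or abs(m[0])>.12
print(hit,manip.current_clock())
E
```

```text
ok (0.0020000000000000018, -0.05, 0.211, 18) [ 0.1  -0.43  0.03] 17.7
ok (0.0020000000000000018, -0.05, 0.194, 18) [0.07 0.5  1.01] 18.33
ref [ 0.34514306  0.33434724 -1.84127828] [-0.7255191   0.01217781 -0.01908386]
0.193 [0.41 0.82 0.51] [-0.078  0.001  0.024]
0.192 [-0.31 -0.46  0.82] [-0.057 -0.014 -0.026]
True 19.5333
```

```bash
cat >> h.py <<'E'
def avg(n=8):
    a=[]
    for _ in range(n): manip.sleep(.04); a.append(np.r_[manip.current_force(),manip.current_wrist_torque()])
    return np.mean(a,0),np.std(a,0)
E
python3 - <<'E'
from h import *
X=F-.08
r,s=avg(12); print("now",r.round(2),s.round(2))
z=.192; n=0
while z>.171:
    z-=.001; p,q=cabpose(X,YC,z,18); manip.servo_line(p,q,vel=.01)
    a,_=avg(8); d=a-r; print(round(z,4),d.round(2))
    if d[2]>.5 or abs(d[3])>.1: n+=1
    else: n=0
    if n>=2 or d[2]>1.2: break
print(manip.current_clock())
E
```

```text
now [-0.08  0.12 -1.34 -0.8  -0.01 -0.  ] [0.4  0.28 0.24 0.03 0.03 0.03]
0.191 [ 0.06 -0.06  0.    0.   -0.    0.01]
0.19 [-0.01  0.16 -0.2   0.01  0.03  0.  ]
0.189 [ 0.13  0.02 -0.39  0.    0.   -0.02]
0.188 [-0.36 -0.4  -0.16  0.01  0.01  0.02]
0.187 [-0.07  0.15  0.12  0.01 -0.01  0.01]
0.186 [ 0.08 -0.09 -0.09  0.01  0.01 -0.  ]
0.185 [-0.16 -0.25  0.25  0.03 -0.   -0.  ]
0.184 [ 0.04 -0.12 -0.18  0.01  0.01 -0.  ]
0.183 [ 0.14 -0.45 -0.02  0.    0.01 -0.01]
0.182 [-0.04 -0.3  -0.01  0.02  0.02 -0.  ]
0.181 [ 0.26 -0.39 -0.17  0.    0.02 -0.  ]
0.18 [ 0.21 -0.18  0.03  0.06  0.   -0.03]
0.179 [-0.09  0.22  1.75  0.42  0.03 -0.03]
27.6167
```

Contact felt at bail z of about 0.1795 m, which matches the image estimate. I'll back off half a millimetre, swing level about the bail, then load the hook.

```bash
python3 - <<'E'
from h import *
X=F-.08; z=.1800
p,q=cabpose(X,YC,z,18); manip.servo_line(p,q,vel=.01)
r,_=avg(6); print("r",r.round(2))
for th in np.arange(16,-.1,-2):
    p,q=cabpose(X,YC,z,th); manip.servo_line(p,q,vel=.03); a,_=avg(3); print(th,(a-r).round(2))
    if a[2]-r[2]>1.8: z+=.0005
r,_=avg(10); print("level",r.round(2),z)
while z>.175:
    z-=.0005; p,q=cabpose(X,YC,z,0); manip.servo_line(p,q,vel=.01)
    a,_=avg(6); d=a-r; print(round(z,4),d.round(2))
    if d[2]>1.0 : break
print(manip.current_clock())
E
```

```text
r [ 0.14  0.1  -1.11 -0.7   0.01 -0.02]
16.0 [-0.16  0.38 -0.43  0.05  0.01  0.03]
14.0 [-0.3   0.17  0.26  0.2  -0.01  0.03]
12.0 [-0.43  0.62  0.06  0.22  0.04  0.03]
10.0 [-0.13  0.46  0.04  0.26  0.    0.03]
8.0 [-0.16  0.22  0.7   0.35  0.01  0.02]
6.0 [-0.71  0.76  0.46  0.44  0.02  0.04]
4.0 [-0.04  0.23  0.45  0.5  -0.01  0.03]
2.0 [-0.7   0.53  0.3   0.56  0.02  0.  ]
0.0 [-0.4   0.07  0.71  0.64  0.02  0.01]
level [-0.14  0.36 -0.27 -0.05  0.04  0.01] 0.18
0.1795 [0.55 0.36 0.35 0.05 0.02 0.01]
0.179 [-0.02  0.38  0.51  0.22  0.04  0.  ]
0.1785 [-0.31  1.02  1.98  0.42  0.04 -0.  ]
34.4583
```

```bash
python3 - <<'E'
from h import *
X=F-.08; z=.1793
p,q=cabpose(X,YC,z,0); manip.servo_line(p,q,vel=.01)
manip.sleep(.4); a,_=avg(10); print(a.round(2))
f0=(a[3]+.33)/.172; print("hook load approx",f0)
if not 0.9<f0<4: raise SystemExit
effector.open_jaws(); manip.sleep(.4); print(manip.current_finger_gap(),manip.current_clock())
p2=p+R.from_euler("z",CAB[2]+np.radians(8)).apply([-.03,0,.07]); manip.servo_line(p2,q,vel=.05)
manip.servo_line(p2+R.from_euler("z",CAB[2]+np.radians(8)).apply([-.13,0,.02]),q,vel=.12)
manip.sleep(1.5)
t=viewer.get_image("top");s=viewer.get_image("scene"); manip.sleep(.4); t2=viewer.get_image("top")
print("diff",np.abs(t.astype(int)-t2)[110:300,85:300].mean(),manip.current_clock())
a=crop(t,85,110,310,230,3.5,None); b=crop(s,300,115,420,240,4,None)
b=b[:,:a.shape[1]]; b=np.pad(b,((0,0),(0,a.shape[1]-b.shape[1]),(0,0)))
cv2.imwrite("pics/f.png",np.vstack([a,b])[:,:800][:600] if a.shape[0]+b.shape[0]<=600 else cv2.resize(np.vstack([a,b]),None,fx=600/(a.shape[0]+b.shape[0]),fy=600/(a.shape[0]+b.shape[0])))
E
```

```text
[-0.1   0.39  0.38  0.06  0.06  0.02]
hook load approx 2.243013102596771
0.09216507935885788 37.25
diff 1.771889024887801 42.225
```

View pics/f.png

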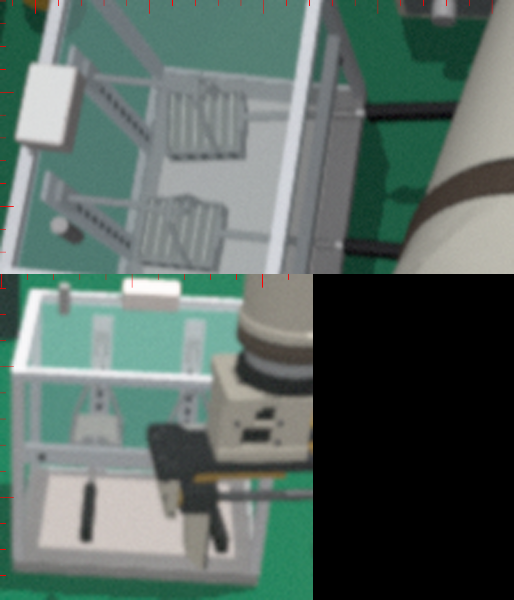

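The carrier hangs from the free hook, level and parallel to the other one. Its grip is at about (410,112) in the picture, and the gripper is clear of it. I'll wait briefly for it to settle, then hand in.

```bash
python3 - <<'E'
from h import *
manip.sleep(4); print(manip.current_clock()); print(manip.hand_in())
E
```

```text
46.225
the job is handed in; nothing more can be done
None
```

The carrier hangs level by its bail on the free hook, the gripper has let go and is clear of it, and I handed the job in at about 46 s of the 67 s; no verdict came back.

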